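Air the denture case by its lever

ROBOT

A 6-joint arm with a two-finger parallel gripper is mounted at the origin on the work surface. World frame = base frame: x ahead of the robot, y to its left, z up, the work surface at z = 0. Lengths are in mm, angles in rad, forces in N, time in s.
With the tool pointing down it reaches from about 400 to 925 mm from the base axis. Payload 3.4 kg.
Tool frame: the origin (TCP) lies at the very end of the fingers, on their centre line; the grasp point (between the pads) lies 19 mm behind it; z points along the fingers, y is the line along which they close (so a half turn about z gives the same grasp; the last joint's range is limited). The gripper opens to 85 mm and grips with 20 to 120 N. Pads are 22 mm wide; open, the fingers measure 114 mm over their backs; the gripper's body (76 mm by 85 mm) begins 54 mm behind the grasp point. The pads swing forward as they close: fully open they stand 13 mm farther back than shut.
Start: joints at [1.226, 0.307, 1.506, -0, 1.328, -0.073], TCP at [154.391, 553.89, 231.305] pointing down, gripper open.
Joint ranges: [-3.12, 3.12], [-1.05, 2.28], [0.14, 2.33], [-1.42, 4.57], [0.1, 2.73], [-2.68, 2.68]. Speed limits (rad/s): [2.57, 2.57, 3.14, 3.14, 3.14, 3.14].

INTERFACE

Orientations are given as a unit quaternion [w, x, y, z].
In Python, from plant import r gives the robot as it stands.
- The arm moves only by the shell command python3 -m handwheel 'ROWS'. ROWS is JSON, a list of rows, each a list of 3 entries, a list of its own where there are three numbers: the shift along the tool's x, y, z in mm, then the turn, a rotation vector about the tool's x, y, z in rad, then the closure, from 0 (fully open) to 1 (shut). A call has 1 to 12 rows; each row shifts and turns the commanded pose from where the row before left it, along the tool's axes as they then stand; what a row does not reach is not made up. A row lasts 1/8 s, in which the tool goes at most 62.5 mm and 10.7 degrees, less where a joint would pass 70% of its speed; a pose out of reach is approached as far as the arm can. A call is refused whole if a number of a shift passes 62.5 or a number of a turn 0.188, either way. A call with a gripper value outside its range is refused whole. The fingers move at their own pace and stop on an object; the grip force is fixed at half the most. Time passes only in rows, so rows that do not move let the fingers close. It gives the time, the measured TCP pose, the force, the opening and the grip force at its end, in the units of the state.
- r.observe(): the state, without advancing time (a new reading comes with each control period).
- r.read_camera(name): name is "scene" or "top" or "wrist"; returns the picture (400x640x3 uint8, red, green, blue); there is no depth.
- r.calibration(name): a dict with "fovy" (degrees; the focal length in pixels is half the picture's height over the tangent of half this angle, whatever the lens; pixels are square), "cx", "cy" (the principal point, pixels), "eye" and "attitude" of the camera in the world. Camera axes: x right, y up, looking along -z (the intrinsics and any distortion apply to the point x, -y, -z); pixel columns grow to the right and rows downward; lengths in mm; the calibration is good to about 2 mm. A picture is of the moment at which its call begins: read the wrist's pose just before it. calibration takes no time and is no camera call; for the wrist camera it gives the pose at the moment of the call.
- r.finish_job(): hands the job in; it is judged then, once.
Trained networks look in the newest picture that a camera, given by its name, has taken for a name from the list of things; names that differ only in an ending like _2 or _b are one class to them, and where a whole thing is asked for, a point or a joint stands for the part that bears it (a point fixed in the world has none). Each returns a list of dicts, best first, with "confidence" (0 to 1); they miss things now and then, are a little off and sometimes report something else, mostly with a low value. They report only what shows in the picture. A call takes as long as a camera call. They do not tell look-alikes from the thing itself.
- r.boxes_of(camera, query): "uv" ([column, row] in pixels, amid what is visible of it).
- r.cut_out(camera, query): "region" (400x640 bool, what is visible of it) and "uv" ([column, row] in pixels, amid what is visible of it).
The state is a dict: "clock": time; "q": joint angles; "joint_vel": joint speeds; "tau": joint torques, N m; "position": TCP position; "ee_rot": TCP orientation; "wrist_force": force on the tool from outside, world axes, zero at the start; "ft_torque": the same for the moment, N m; "opening": finger opening in mm; "finger_force": force on a finger pad.
Only numpy, scipy, OpenCV 4.12 (cv2) and the standard library are available. Lean on these libraries where they do the work, as an engineer would, in place of code of your own. Each camera call takes 0.05 s, during which the arm holds its last target. There are 200 camera calls.

TASK

Air the denture case, the larger of the two lever cases: with the fingertips press its front lever right down so that the lid stands fully open, hold it there for three seconds, then let the lever come up slowly so that the lid eases shut and never drops or slams. Work it by the lever only, without touching the lid; finish clear with the lid shut, leave the small case shut, and leave the bottle, nailbrush and pill box standing where they are, neither pushed about nor picked up.

Things in the scene. Friction and masses are not known exactly. Their poses are not given: they have to be found in the camera images.
- denture_case: the denture case: the larger (wider, taller) of two rose plastic lever cases. Box 100 mm front to back (x), 120 wide (y), 70 high; lid top at 78. Fixed, at a yaw up to 17 degrees. Origin: centre of its underside, on the ledge; x points from its front (lever side, robot side) to its back, z up. A 6 mm thick foot strip lies under the lever.
- denture_paddle (a point): top centre of the chrome paddle of the denture case's lever, 85 mm ahead of the box's front; moves with it. Paddle 34 (x) x 90 (y) x 6 mm, top 60 mm above the ledge at rest, about 25 mm when pressed to its stop (0.30 rad about a level axis, 115 mm behind it and 35 mm above the ledge). Needs about 1 N at first, 2 to 3.5 N at the bottom; springs back up.
- denture_lever (a joint): angle of the denture case's lever, rad: 0 up (lid shut), 0.30 pressed to its stop (lid fully open)
- denture_lid: the denture case's lid, a plate 104 x 124 x 6 mm hinged along the box's upper back edge; origin on the hinge line. Its front edge swings up and back to 1.08 rad when fully open. Linked both ways to the lever: it turns 3.6 times the lever's angle, and falls shut with a bang if the lever is let go.
- soap_case: the small case for soap ends: the narrower, lower of two rose plastic lever cases. Box 100 mm front to back (x), 70 wide (y), 50 high; lid top at 58. Fixed, at a yaw up to 17 degrees. Origin: centre of its underside, on the ledge; x points from its front (lever side, robot side) to its back, z up. A 6 mm thick foot strip lies under the lever.
- soap_paddle (a point): top centre of the chrome paddle of the soap case's lever, 85 mm ahead of the box's front; moves with it. Paddle 34 (x) x 52 (y) x 6 mm, top 60 mm above the ledge at rest, about 25 mm when pressed to its stop (0.30 rad about a level axis, 115 mm behind it and 35 mm above the ledge). Needs about 1 N at first, 2 to 3.5 N at the bottom; springs back up.
- soap_lever (a joint): angle of the soap case's lever, rad: 0 up (lid shut), 0.30 pressed to its stop (lid fully open)
- soap_lid: the soap case's lid, a plate 104 x 74 x 6 mm hinged along the box's upper back edge; origin on the hinge line. Its front edge swings up and back to 1.08 rad when fully open. Linked both ways to the lever: it turns 3.6 times the lever's angle, and falls shut with a bang if the lever is let go.
- bottle: green glass bottle with a chrome pump top, 64 mm across, 181 mm tall, loose, standing between and behind the cases; origin at the centre of its underside
- nailbrush: wooden nailbrush lying bristles down, 45 x 95 x 30 mm, loose; origin at the centre of its underside
- pillbox: round white plastic pill box, 71 mm across, 28 mm tall, loose; origin at the centre of its underside
Mind the look-alikes: they are no part of the job. What is shaped like the denture_case but black is not meant.

How it is judged:
By the outcome, as a careful person would: the job done as asked, in the order asked, and still so for the second after the job is handed in, with the robot touching nothing.
It also fails if it takes over 48 s, if anything falls off the work surface, if the arm or the gripper's body presses on something with over 40 N, if the wrist force passes 120 N, or if a joint passes its speed limit or range.

## Working session

There is one attempt and no reset: what is moved stays moved. The work goes in short steps, Python scripts to look and compute and a shell command to move; the robot and the scene stay as the last step left them, time stands still between calls to the robot, and variables do not carry over. Pictures are saved under pics/ and viewed, at most 10 in all, crops included, and the job is handed in when it is done.

```bash
mkdir -p pics; python3 - <<'E'
from plant import r
import cv2
for c in("top","scene"):
    im=r.read_camera(c); cv2.imwrite(f"pics/{c}1.png",im[:,:,::-1])
    k=r.calibration(c); print(c,k)
    for q in("denture_case","denture_paddle","soap_case","soap_paddle","bottle","nailbrush","pillbox"):
        print(q,[(d["uv"],round(d["confidence"],2)) for d in r.boxes_of(c,q)][:4])
s=r.observe();print(s["clock"],s["position"],s["ee_rot"],s["wrist_force"])
E
```

```text
top {'fovy': 50.12483070999192, 'cx': 309.069642420439, 'cy': 191.68811235565582, 'eye': array([ 503.85601309,  101.82490435, 1179.08615821]), 'attitude': array([ 0.71326787,  0.00347379, -0.02030443, -0.70058876])}
denture_case [([276.1, 179.5], 0.86), ([257.9, 285.9], 0.81), ([185.0, 108.2], 0.59), ([132.7, 216.5], 0.57)]
denture_paddle [([171.4, 146.0], 0.95), ([268.9, 219.2], 0.8), ([255.6, 321.5], 0.67), ([134.6, 255.4], 0.65)]
soap_case [([402.6, 158.5], 0.59), ([273.4, 219.4], 0.17)]
soap_paddle [([399.5, 192.9], 0.56), ([270.5, 217.7], 0.38), ([337.0, 103.3], 0.16)]
bottle [([340.5, 101.8], 0.85)]
nailbrush [([460.8, 187.4], 0.96)]
pillbox [([214.7, 205.3], 0.92), ([462.3, 189.8], 0.22)]
scene {'fovy': 49.37518473581106, 'cx': 313.22246125797096, 'cy': 203.69938058228104, 'eye': array([1326.62764962,   60.80824193,  830.08149131]), 'attitude': array([0.67176888, 0.28123925, 0.26548016, 0.63178425])}
denture_case [([449.7, 265.8], 0.94), ([336.0, 221.2], 0.87), ([340.5, 151.1], 0.73), ([472.7, 184.9], 0.56)]
denture_paddle [([447.9, 234.5], 0.7), ([460.1, 154.2], 0.6), ([339.0, 182.7], 0.56), ([343.5, 126.2], 0.55)]
soap_case [([195.2, 247.0], 0.69)]
soap_paddle [([205.4, 206.2], 0.95)]
bottle [([271.3, 279.6], 0.62)]
nailbrush [([135.9, 226.2], 0.83)]
pillbox [([392.9, 202.8], 0.86)]
0.8 [154.39679071 553.90931812 231.35591388] [2.00575942e-05 1.35484691e-01 9.90779439e-01 4.47577363e-05] [-0.41604905  0.92264497 -0.16474309]
```

View pics/top1.png

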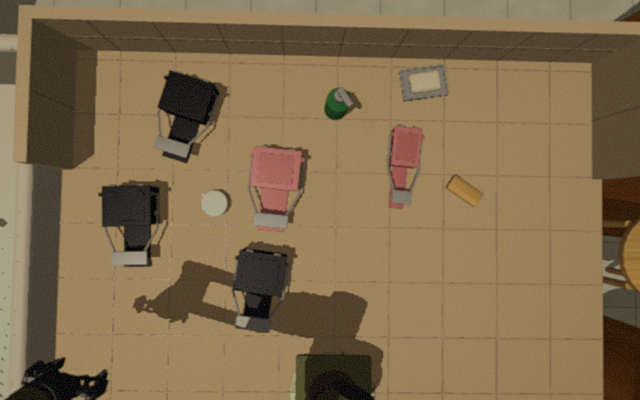

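View pics/scene1.png

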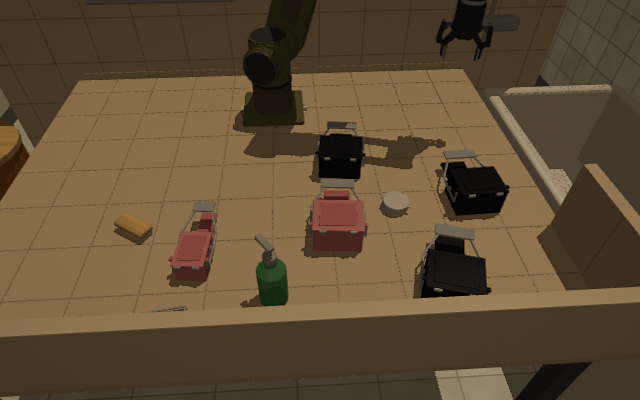

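The top view shows the rose denture case: lid around (276,168) and chrome paddle around (270,220). A black look-alike stands just in front of it at (260,275). The small rose case is at (405,150), the pill box at (215,203).

```bash
cat > h.py <<'E'
import numpy as np
from scipy.spatial.transform import Rotation as R
def ray(k,uv,z):
    f=200/np.tan(np.radians(k["fovy"])/2)
    w,x,y,zz=k["attitude"]; A=R.from_quat([x,y,zz,w]).as_matrix()
    d=A@np.array([(uv[0]-k["cx"])/f,-(uv[1]-k["cy"])/f,-1]); e=np.array(k["eye"])
    return (e+d*(z-e[2])/d[2])[:2]
E
python3 - <<'E'
from plant import r
from h import *
import cv2
k=r.calibration("top"); im=r.read_camera("top")
hsv=cv2.cvtColor(im,cv2.COLOR_RGB2HSV)
b=hsv[140:240,240:312]
pad=((b[...,1]<45)&(b[...,2]>90)).astype(np.uint8)
n,l,st,c=cv2.connectedComponentsWithStats(pad); i=1+st[1:,4].argmax()
print(st[i],c[i]+[240,140])
m=(l==i)
ys,xs=np.nonzero(m); 
pw=np.array([ray(k,(x+240,y+140),60) for x,y in zip(xs,ys)],np.float32)
print("paddle rect",cv2.minAreaRect(pw))
lid=(((b[...,0]>165)|(b[...,0]<5))&(b[...,1]>70)&(b[...,2]>150)).astype(np.uint8); lid[50:]=0
ys,xs=np.nonzero(lid)
pw=np.array([ray(k,(x+240,y+140),78) for x,y in zip(xs,ys)],np.float32)
print("lid rect",cv2.minAreaRect(pw))
for q in("denture_case","denture_paddle"):
  for d in r.cut_out("top",q)[:4]:
    ys,xs=np.nonzero(d["region"]); 
    if 240<d["uv"][0]<300 and d["uv"][1]<240 :
      pw=np.array([ray(k,(x,y),60) for x,y in zip(xs,ys)],np.float32)
      print(q,d["uv"],d["confidence"],len(xs),cv2.minAreaRect(pw))
print("black lid back z78",ray(k,(262,250),78),"black paddle",ray(k,(254,323),60))
crop=im[130:340,190:330]
cv2.imwrite("pics/c1.png",cv2.resize(crop,None,fx=2.8,fy=2.8,interpolation=2)[:,:,::-1])
E
```

```text
[ 13  73  35  15 299] [270.14381271 220.12374582]
paddle rect ((466.26934814453125, 175.59780883789062), (86.5672378540039, 30.506942749023438), 84.93556213378906)
lid rect ((597.4929809570312, 164.15081787109375), (131.94219970703125, 107.17030334472656), 84.81546783447266)
denture_case [276.9, 180.6] 0.68 3518 ((548.431396484375, 165.6997528076172), (142.74420166015625, 219.24215698242188), 86.59651184082031)
denture_paddle [269.2, 220.3] 0.71 609 ((530.0728759765625, 165.533447265625), (134.71119689941406, 168.3072052001953), 87.67847442626953)
black lid back z78 [389.69370638 193.74793149] black paddle [199.65430394 211.89065833]
```

View pics/c1.png

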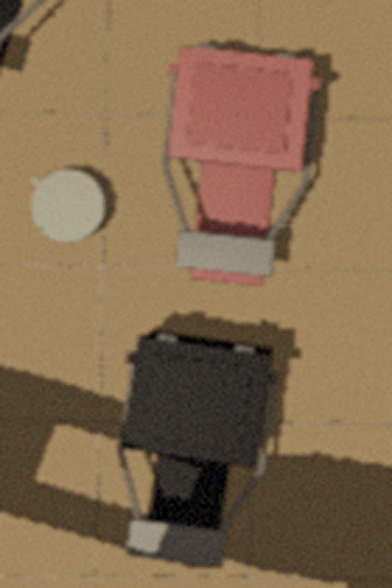

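The crop confirms it: paddle centre at world (466,176), yaw about -5°, and the paddle-to-lid distance of 132 mm matches the expected 135. Next I close the fingers and fly over to above the paddle.

```bash
python3 -m handwheel '[[[0,0,0],[0,0,-0.184],1],[[-31.3,-31.7,0],[0,0,0],1],[[-31.3,-31.7,0],[0,0,0],1],[[-31.3,-31.7,0],[0,0,0],1],[[-31.3,-31.7,0],[0,0,0],1],[[-31.3,-31.7,0],[0,0,0],1],[[-31.3,-31.7,0],[0,0,0],1],[[-31.3,-31.7,0],[0,0,0],1],[[-31.3,-31.7,0],[0,0,0],1],[[-31.3,-31.7,0],[0,0,0],1],[[-31.3,-31.7,0],[0,0,0],1],[[-31,-32,0],[0,0,0],1]]'
python3 -m handwheel '[[[0,0,30],[0,0,0],1],[[0,0,30],[0,0,0],1],[[0,0,30],[0,0,0],1],[[0,0,20],[0,0,0],1],[[0,0,0],[0,0,0],1],[[0,0,0],[0,0,0],1]]'
python3 - <<'E'
from plant import r
from h import *
import cv2
im=r.read_camera("wrist");k=r.calibration("wrist");cv2.imwrite("pics/w1.png",im[:,:,::-1])
for d in r.cut_out("wrist","denture_paddle")[:3]:
    print(d["uv"],d["confidence"],ray(k,d["uv"],60))
s=r.observe();print(s["clock"],s["position"],s["ee_rot"],s["wrist_force"],s["opening"])
E
```

```text
clock: 2.45
position: [467.4, 174.9, 231.5]
ee_rot: [0.0, 0.044, 0.999, 0.0]
wrist_force: [0.2, 0.2, 0.4]
opening: -0.2
finger_force: 0.0
clock: 3.2
position: [467.1, 176.3, 122.0]
ee_rot: [0.001, 0.044, 0.999, 0.0]
wrist_force: [-0.3, 0.1, 0.2]
opening: 0.2
finger_force: 0.0
[323.1, 220.9] 0.84 [467.88317521 176.38066836]
3.3 [467.41023474 176.39365874 122.42673764] [1.11780196e-03 4.38382489e-02 9.99037948e-01 3.70398260e-04] [ 0.13238531 -0.18960296  0.02266367] 0.15597144220619585
```

View pics/w1.png

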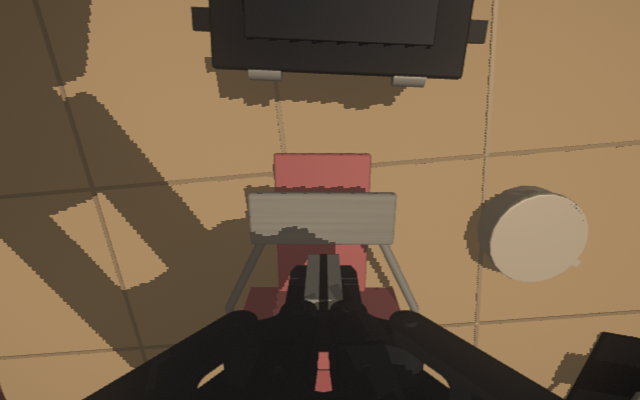

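The wrist view has the paddle centred at (323,220), with the shut fingertips over its middle. Descending to the paddle and pressing slowly.

```bash
python3 -m handwheel '[[[0,0,20],[0,0,0],1],[[0,0,20],[0,0,0],1],[[0,0,12],[0,0,0],1],[[0,0,5],[0,0,0],1],[[0,0,3],[0,0,0],1],[[0,0,2],[0,0,0],1],[[0,0,2],[0,0,0],1],[[0,0,2],[0,0,0],1],[[0,0,2],[0,0,0],1],[[0,0,0],[0,0,0],1]]'
python3 -m handwheel '[[[0,0,2],[0,0,0],1],[[0,0,2],[0,0,0],1],[[0,0,2],[0,0,0],1],[[0,0,2],[0,0,0],1],[[0,0,2],[0,0,0],1],[[0,0,2],[0,0,0],1],[[0,0,2],[0,0,0],1],[[0,0,2],[0,0,0],1],[[0,0,2],[0,0,0],1],[[0,0,2],[0,0,0],1],[[0,0,1],[0,0,0],1],[[0,0,0],[0,0,0],1]]'
python3 - <<'E'
from plant import r
import cv2
cv2.imwrite("pics/s2.png",r.read_camera("scene")[100:300,220:480,::-1].repeat(2,0).repeat(2,1))
E
```

```text
clock: 4.55
position: [466.3, 176.0, 53.2]
ee_rot: [-0.0, 0.044, 0.999, -0.0]
wrist_force: [-1.1, -0.0, 1.3]
opening: 0.1
finger_force: 0.7
clock: 6.05
position: [466.5, 176.0, 32.2]
ee_rot: [-0.0, 0.044, 0.999, -0.0]
wrist_force: [-2.0, 0.3, 2.1]
opening: -0.1
finger_force: 1.0
```

View pics/s2.png

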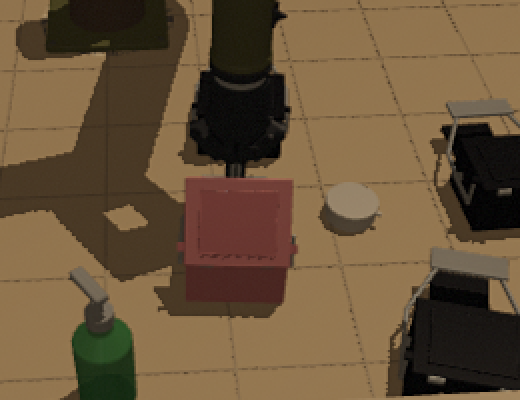

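The scene crop shows the lid (around (240,220)) well up, with the gripper clear in front of it. Pressing on to the stop.

```bash
python3 -m handwheel '[[[0,0,1.5],[0,0,0],1],[[0,0,1.5],[0,0,0],1],[[0,0,1.5],[0,0,0],1],[[0,0,1.5],[0,0,0],1],[[0,0,1],[0,0,0],1],[[0,0,0],[0,0,0],1]]'
```

```text
clock: 6.85
position: [466.9, 176.1, 26.1]
ee_rot: [0.001, 0.044, 0.999, 0.0]
wrist_force: [-3.3, -1.3, 11.0]
opening: 0.2
finger_force: 5.5
```

```bash
python3 -m handwheel '[[[0,0,1],[0,0,0],1],[[0,0,0],[0,0,0],1]]'
```

```text
clock: 7.1
position: [466.9, 176.1, 25.5]
ee_rot: [0.001, 0.044, 0.999, 0.0]
wrist_force: [-3.3, -2.0, 13.4]
opening: -0.1
finger_force: 7.2
```

The force has jumped to 13 N at z ≈ 25.5, so the lever is on its stop. Holding.

```bash
H='x'; python3 -m handwheel '[[[0,0,0],[0,0,0],1],[[0,0,0],[0,0,0],1],[[0,0,0],[0,0,0],1],[[0,0,0],[0,0,0],1],[[0,0,0],[0,0,0],1],[[0,0,0],[0,0,0],1],[[0,0,0],[0,0,0],1],[[0,0,0],[0,0,0],1],[[0,0,0],[0,0,0],1],[[0,0,0],[0,0,0],1],[[0,0,0],[0,0,0],1],[[0,0,0],[0,0,0],1]]'
python3 -m handwheel '[[[0,0,0],[0,0,0],1],[[0,0,0],[0,0,0],1],[[0,0,0],[0,0,0],1],[[0,0,0],[0,0,0],1],[[0,0,0],[0,0,0],1],[[0,0,0],[0,0,0],1],[[0,0,0],[0,0,0],1],[[0,0,0],[0,0,0],1],[[0,0,0],[0,0,0],1],[[0,0,0],[0,0,0],1],[[0,0,0],[0,0,0],1],[[0,0,0],[0,0,0],1]]'
python3 -m handwheel '[[[0,0,0],[0,0,0],1],[[0,0,0],[0,0,0],1],[[0,0,0],[0,0,0],1],[[0,0,0],[0,0,0],1]]'
python3 - <<'E'
from plant import r
import cv2
cv2.imwrite("pics/s3.png",r.read_camera("scene")[100:300,220:480,::-1].repeat(2,0).repeat(2,1))
E
```

```text
clock: 8.6
position: [466.9, 176.1, 25.5]
ee_rot: [0.001, 0.044, 0.999, 0.0]
wrist_force: [-3.6, -0.6, 13.7]
opening: -0.1
finger_force: 7.1
clock: 10.1
position: [466.9, 176.1, 25.5]
ee_rot: [0.001, 0.044, 0.999, 0.0]
wrist_force: [-4.2, -2.2, 13.4]
opening: -0.0
finger_force: 7.1
clock: 10.6
position: [467.0, 176.1, 25.5]
ee_rot: [0.001, 0.044, 0.999, 0.0]
wrist_force: [-3.8, -0.8, 13.9]
opening: 0.2
finger_force: 7.1
```

View pics/s3.png

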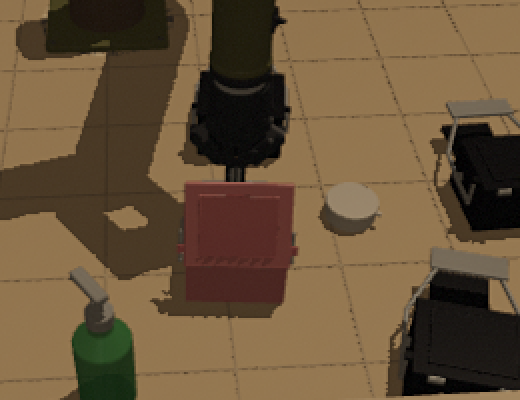

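The lid stands steep and fully open (front edge at row 183), and has been held for 3.5 s. Now easing the lever up slowly.

```bash
python3 -m handwheel '[[[0,0,-1],[0,0,0],1],[[0,0,-1],[0,0,0],1],[[0,0,-1],[0,0,0],1],[[0,0,-1],[0,0,0],1],[[0,0,-1],[0,0,0],1],[[0,0,-1],[0,0,0],1],[[0,0,-1],[0,0,0],1],[[0,0,-1],[0,0,0],1],[[0,0,-1],[0,0,0],1],[[0,0,-1],[0,0,0],1],[[0,0,-1],[0,0,0],1],[[0,0,-1],[0,0,0],1]]'
python3 -m handwheel '[[[0,0,-1],[0,0,0],1],[[0,0,-1],[0,0,0],1],[[0,0,-1],[0,0,0],1],[[0,0,-1],[0,0,0],1],[[0,0,-1],[0,0,0],1],[[0,0,-1],[0,0,0],1],[[0,0,-1],[0,0,0],1],[[0,0,-1],[0,0,0],1],[[0,0,-1],[0,0,0],1],[[0,0,-1],[0,0,0],1],[[0,0,-1],[0,0,0],1],[[0,0,-1],[0,0,0],1]]'
python3 -m handwheel '[[[0,0,-0.6],[0,0,0],1],[[0,0,-0.6],[0,0,0],1],[[0,0,-0.6],[0,0,0],1],[[0,0,-0.6],[0,0,0],1],[[0,0,-0.6],[0,0,0],1],[[0,0,-0.6],[0,0,0],1],[[0,0,-0.6],[0,0,0],1],[[0,0,-0.6],[0,0,0],1],[[0,0,-0.6],[0,0,0],1],[[0,0,-0.6],[0,0,0],1],[[0,0,-0.6],[0,0,0],1],[[0,0,-0.6],[0,0,0],1]]'
python3 -m handwheel '[[[0,0,-0.5],[0,0,0],1],[[0,0,-0.5],[0,0,0],1],[[0,0,-0.5],[0,0,0],1],[[0,0,-0.5],[0,0,0],1],[[0,0,-0.5],[0,0,0],1],[[0,0,-0.5],[0,0,0],1],[[0,0,-0.5],[0,0,0],1],[[0,0,-0.5],[0,0,0],1],[[0,0,-0.5],[0,0,0],1],[[0,0,-0.5],[0,0,0],1],[[0,0,-0.5],[0,0,0],1],[[0,0,-0.5],[0,0,0],1]]'
```

```text
clock: 12.15
position: [466.5, 176.1, 36.4]
ee_rot: [0.0, 0.044, 0.999, 0.0]
wrist_force: [-0.9, -0.4, 1.7]
opening: -0.1
finger_force: 0.8
clock: 13.65
position: [466.7, 176.2, 48.4]
ee_rot: [0.0, 0.044, 0.999, 0.0]
wrist_force: [0.7, 1.0, 0.6]
opening: -0.0
finger_force: 0.5
clock: 15.15
position: [466.4, 176.0, 55.5]
ee_rot: [-0.0, 0.044, 0.999, -0.0]
wrist_force: [0.4, -0.9, 1.1]
opening: 0.1
finger_force: 0.4
clock: 16.65
position: [466.2, 176.0, 61.4]
ee_rot: [-0.0, 0.044, 0.999, -0.0]
wrist_force: [0.2, 0.2, -0.1]
opening: -0.1
finger_force: 0.0
```

Contact ended near z = 60, so the lever is up. Clearing a few millimetres slowly, then lifting away.

```bash
python3 -m handwheel '[[[0,0,-0.5],[0,0,0],1],[[0,0,-0.5],[0,0,0],1],[[0,0,-0.5],[0,0,0],1],[[0,0,-0.5],[0,0,0],1],[[0,0,-1],[0,0,0],1],[[0,0,-1],[0,0,0],1],[[0,0,-10],[0,0,0],1],[[0,0,-25],[0,0,0],1],[[0,0,-40],[0,0,0],1],[[0,0,-40],[0,0,0],1],[[0,0,-30],[0,0,0],1],[[0,0,0],[0,0,0],1]]'
python3 -m handwheel '[[[30,20,0],[0,0,0],1],[[30,20,0],[0,0,0],1],[[20,10,0],[0,0,0],1],[[0,0,0],[0,0,0],1],[[0,0,0],[0,0,0],1]]'
python3 - <<'E'
from plant import r
import cv2
cv2.imwrite("pics/s4.png",r.read_camera("scene")[:,:,::-1])
E
```

```text
clock: 18.15
position: [468.4, 176.7, 213.8]
ee_rot: [0.003, 0.044, 0.999, 0.001]
wrist_force: [-0.6, -0.1, 0.9]
opening: -0.1
finger_force: 0.0
clock: 18.77
position: [391.4, 232.7, 210.2]
ee_rot: [0.0, 0.044, 0.999, -0.0]
wrist_force: [0.6, 0.8, -0.1]
opening: 0.1
finger_force: 0.0
```

View pics/s4.png

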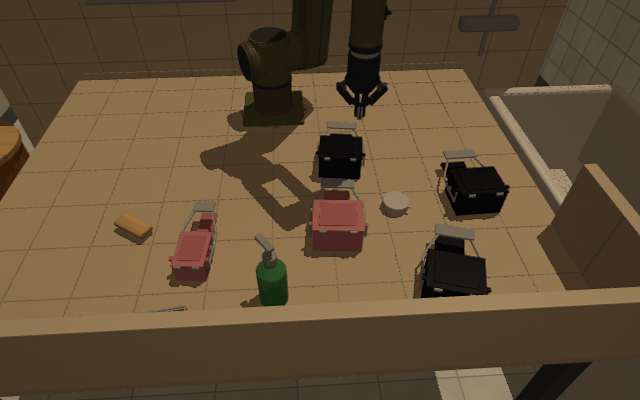

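The lid is shut at (338,222), and the bottle, nailbrush, pill box and small case look unmoved, with the gripper clear of everything.

```bash
python3 -c "
from plant import r
print(r.finish_job())"
```

```text
the job is handed in; nothing more can be done
None
```

I pressed the denture case's lever to its stop, held the lid fully open for 3.5 s, eased it shut over about 6 s and handed the job in at about 19 s, with the gripper clear and nothing else visibly moved.

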